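Stack the slide cases and slide the pile under the microscope stand

TASK

Put the spare slide case squarely on top of the slide case that lies between the guide rails in front of the microscope stand, ends and sides in line. Then slide the two together as a pile along the rails, under the stand, until both are fully home against the back stop, still squarely stacked. Leave the other things on the bench where they are.

Things in the scene. Friction and masses are not known exactly. Their poses are not given: they have to be found in the camera images.
- stand: Fixed microscope stand: white board 300 x 300 mm, underside 60 mm and top 74 mm above the bench, on aluminium posts; the microscope on it is set back 120 mm from the board's front edge and about 450 mm tall over the bench. Origin: at bench level under the middle of the front edge (mouth of the bay below the board); +x points inward along the bay, z up. Its place and direction vary.
- rail_start (a point): Outer end of the two guide rails, on the bay's middle line at bench level, 220 mm in front of the mouth; axes as the stand's. The rails are aluminium bars 10 mm high and 10 mm wide, 64 mm apart between inner faces, running straight in to the back stop. At the mouth two posts (20 x 20 mm, up to the board) flank the bay, 72 mm apart between inner faces.
- back_stop (a point): Middle of the back stop's face at bench level, 130 mm inside the mouth: an upright plate 94 mm wide and 60 mm high; axes as the stand's. Cases that are fully home have their inner ends against it and their outer ends 30 mm out in front of the board's edge.
- rail_case: Flat closed slide case, 160 x 56 x 24 mm, white lid on a grey base, about 0.25 kg, lying between the guide rails in front of the stand, wholly outside the mouth. Origin: the centre of its underside; x along its length, y across its 56 mm width, z up.
- spare_case: The spare slide case: the same 160 x 56 x 24 mm case, lying on the bench to the left of the rails, in one of two places, the tip box in the other. Origin: the centre of its underside; x along its length, y across its width, z up.
- tip_box: Bystander: grey box with a clear lid, 82 x 117 mm (x, y) and 68 mm tall, near the spare case. Origin: the centre of its underside.
- dishes: Bystander: block of three stacked petri dishes, 93 mm across, 45 mm tall, on the far side of the rails. Origin: the centre of its underside.
- jar: Bystander: specimen jar, 68 mm across, 85 mm tall, on the far side of the rails. Origin: the centre of its underside.
- oil: Bystander: small amber bottle, 32 mm across, 65 mm tall, left of the spare case and the tip box. Origin: the centre of its underside.
Things that resemble listed ones, but are neither listed nor needed, are in the scene too. Leave any red look-alike of the rail_case alone.

How it is judged:
By the outcome, as a careful person would: the job done as asked, in the order asked, and still so for the second after the job is handed in, with the robot touching nothing.
It also fails if it takes over 51 s, if anything falls off the work surface, if the arm or the gripper's body presses on something with over 40 N, if the wrist force passes 120 N, or if a joint passes its speed limit or range.

ROBOT

A 6-joint arm with a two-finger parallel gripper is mounted at the origin on the work surface. World frame = base frame: x ahead of the robot, y to its left, z up, the work surface at z = 0. Lengths are in mm, angles in rad, forces in N, time in s.
With the tool pointing down it reaches from about 350 to 850 mm from the base axis. Payload 8.1 kg.
Tool frame: the origin (TCP) lies midway between the tips of the shut fingers; the grasp point (between the pads) lies 19 mm behind it (grasp_offset is the distance from the TCP to the grasp point, in mm); z points along the fingers, y is the line along which they close (so a half turn about z gives the same grasp; the last joint's range is limited). The gripper opens to 93 mm and grips with 3 to 60 N. Pads are 15 mm wide; open, the fingers measure 128 mm over their backs; the gripper's body (75 mm by 188 mm) begins 65 mm behind the grasp point.
Start: joints at [-1.193, 0.13, 1.488, -0, 1.523, -0.085], TCP at [267.893, -536.879, 218.635] pointing down, gripper open.
Joint ranges: [-2.96, 2.96], [-0.89, 2.26], [0.02, 2.5], [-1.34, 4.48], [0, 2.73], [-2.66, 2.66]. Speed limits (rad/s): [2.39, 2.39, 2.79, 3.14, 3.14, 3.14].

INTERFACE

Orientations are given as a rotation vector (axis times angle).
In Python, from cell import get_state, capture, get_calibration, hand_in, grasp_offset gives the robot as it stands.
- The arm moves only by the shell command python3 -m inch 'ROWS' [FORCE]. ROWS is JSON, a list that holds one entry, the list of rows, each a list of 7 numbers: the shift along the tool's x, y, z in cm, then the turn, a rotation vector about the tool's x, y, z in degrees, then the finger opening in cm, from 0 to 9.3. In form: [[[tx, ty, tz, rx, ry, rz, jaw], ...]]. A call has 1 to 12 rows; each row is the pose to reach, as a shift and turn from the pose commanded when the call began, along the tool's axes at that moment; what a row does not reach only later rows make up. A row lasts 1/8 s, in which the tool goes at most 62.5 mm and 10.7 degrees, less where a joint would pass 70% of its speed; a pose out of reach is approached as far as the arm can. A call with a gripper value outside its range is refused whole. The fingers move at their own pace and stop on an object; FORCE is the grip in N (left out, the last holds). Time passes only in rows, so rows that repeat a pose let the fingers close. It gives the time, the measured TCP pose, the force, the opening and the grip force at its end, in the units of the state.
- get_state(): the state, without advancing time (a new reading comes with each control period).
- capture(name): name is "scene" or "side" or "wrist"; returns the picture (400x640x3 uint8, blue, green, red); there is no depth.
- get_calibration(name): a dict with "vertical_fov" (degrees; the focal length in pixels is half the picture's height over the tangent of half this angle, whatever the lens; pixels are square), "cx", "cy" (the principal point, pixels), "R" (3x3) and "t" (3): a world point X has camera coordinates R X + t; the wrist camera has in their place "mount" (4x4, takes a point from camera to tool coordinates, whose origin is the TCP and whose axes are the flange's). Camera axes: x right, y down, z forward; pixel columns grow to the right and rows downward; lengths in mm; the calibration is good to about 2 mm. A picture is of the moment at which its call begins: read the wrist's pose just before it. get_calibration takes no time and is no camera call.
- hand_in(): hands the job in; it is judged then, once.
The state is a dict: "t": time; "qpos": joint angles; "joint_velocities": joint speeds; "tau": joint torques, N m; "eef_pos": TCP position; "orientation": TCP orientation; "ft_force": force on the tool from outside, world axes, zero at the start; "torque": the same for the moment, N m; "gripper_width": opening from 0.0 (shut) to 1.0 (fully open); "grip_force": force on a finger pad.
Only numpy, scipy, OpenCV 4.12 (cv2) and the standard library are available. Lean on these libraries where they do the work, as an engineer would, in place of code of your own. Each camera call takes 0.05 s, during which the arm holds its last target. There are 200 camera calls.

## Working session

There is one attempt and no reset: what is moved stays moved. The work goes in short steps, Python scripts to look and compute and a shell command to move; the robot and the scene stay as the last step left them, time stands still between calls to the robot, and variables do not carry over. Pictures are saved under pics/ and viewed, at most 10 in all, crops included, and the job is handed in when it is done.

```bash
mkdir -p pics; ls; python3 - <<'E'
from cell import *
import cv2,json
for n in("scene","side"):
    cv2.imwrite(f"pics/{n}0.png",capture(n)); c=get_calibration(n); print(n,c)
print(get_calibration("wrist"),grasp_offset() if callable(grasp_offset) else grasp_offset)
print(get_state())
E
```

```text
pics
scene {'vertical_fov': 45.496197484456836, 'cx': 318.60911668671275, 'cy': 199.44579380979653, 'R': array([[ 0.68533477,  0.72802156, -0.01734518],
       [ 0.4419738 , -0.43475307, -0.78463299],
       [-0.57877061,  0.53007016, -0.61971785]]), 't': array([-391.28398083, -171.49445947, 1852.08731549])}
side {'vertical_fov': 44.88690260833929, 'cx': 326.52649567117834, 'cy': 197.89682114396942, 'R': array([[-0.76304924, -0.64631111, -0.00614859],
       [-0.49422621,  0.58957216, -0.63886236],
       [ 0.41652888, -0.48444465, -0.76929648]]), 't': array([ 441.25352231,  273.03291205, 1130.35085017])}
{'vertical_fov': 59.16476428586163, 'cx': 318.20297190974827, 'cy': 194.953939374384, 'mount': array([[-7.84203397e-04, -9.70586838e-01, -2.40750025e-01,
         6.59521763e+01],
       [ 9.99999692e-01, -7.69828584e-04, -1.53759750e-04,
         6.94245111e-01],
       [-3.60990609e-05, -2.40750071e-01,  9.70587143e-01,
        -1.65586715e+02],
       [ 0.00000000e+00,  0.00000000e+00,  0.00000000e+00,
         1.00000000e+00]])} 18.8
{'t': 0.1, 'qpos': array([-1.19343103e+00,  1.31093199e-01,  1.48916719e+00,  1.21961917e-05,
        1.52300948e+00, -8.53512718e-02]), 'joint_velocities': array([-0.00107517,  0.00039533,  0.00033375, -0.00052302, -0.0003977 ,
        0.00104733]), 'tau': array([ 3.38916198e-04, -5.61340320e+01, -4.93094230e+01,  7.70889991e-02,
        2.91180576e-02, -7.62799164e-05]), 'eef_pos': array([ 267.6875349 , -536.39858207,  217.68959046]), 'orientation': array([-3.05627086e+00, -7.19984843e-01,  3.64176406e-04]), 'ft_force': array([-0.61778413, -0.38589806, -0.29317727]), 'torque': array([-0.03673919,  0.00176364, -0.02503763]), 'grip_force': 0.0, 'gripper_width': 1.0047460835542956}
```

View pics/scene0.png

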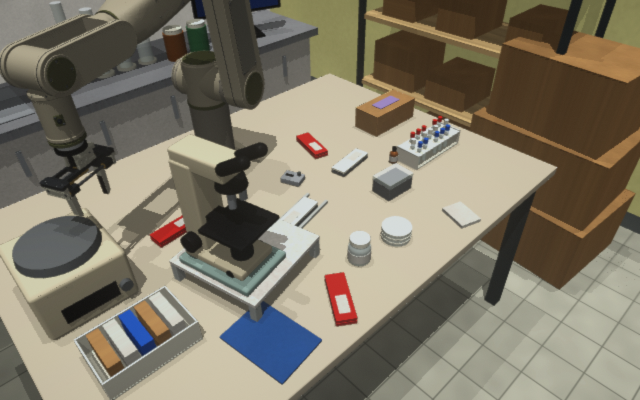

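View pics/side0.png

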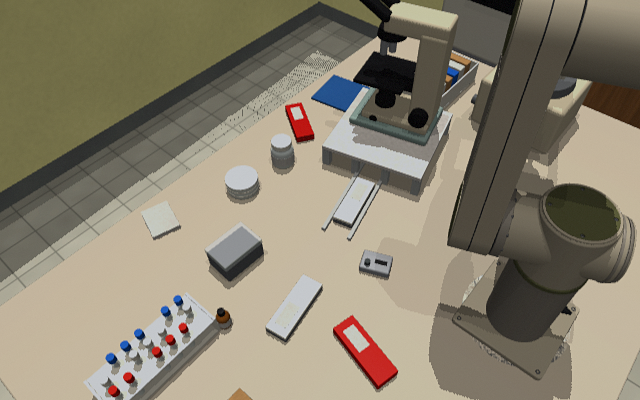

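Side image: the rail case is the white-lidded one between rails at about (355,200). Candidates for the spare case are the white-lidded case at (295,307), the red cases at (365,350) and (300,121), and the flat pad at (160,220). The first fits: same white lid and grey base, left of the rails, next to the tip box at (235,250). I'll confirm it in a crop.

```bash
cat > h.py <<'E'
import numpy as np,cv2
from cell import *
def cam(n):
    c=get_calibration(n);f=200/np.tan(np.radians(c["vertical_fov"]/2))
    return f,c["cx"],c["cy"],np.array(c["R"]),np.array(c["t"])
def back(n,uv,z):
    f,cx,cy,R,t=cam(n);uv=np.atleast_2d(np.float64(uv))
    d=np.c_[(uv[:,0]-cx)/f,(uv[:,1]-cy)/f,np.ones(len(uv))]@R; o=-R.T@t
    return (o+d*((z-o[2])/d[:,2])[:,None])[:,:2]
def proj(n,X):
    f,cx,cy,R,t=cam(n);p=np.atleast_2d(X)@R.T+t
    return np.c_[f*p[:,0]/p[:,2]+cx,f*p[:,1]/p[:,2]+cy]
E
python3 - <<'E'
from h import *
im=cv2.imread("pics/side0.png")
cv2.imwrite("pics/crop1.png",cv2.resize(im[150:350,200:440],None,fx=3,fy=3,interpolation=cv2.INTER_CUBIC))
for uv in((355,200),(295,307)): print(uv,back("side",uv,24),im[uv[1],uv[0]])
print("rail ends",back("side",[(324,229),(349,239)],10), "scene", back("scene",[(350,162),(302,210)],24))
E
```

```text
(355, 200) [[490.05415489 -16.53994098]] [205 200 197]
(295, 307) [[398.37104161 325.04026922]] [188 200 197]
rail ends [[498.20558378 104.76779337]
 [427.62272728  87.39666259]] scene [[417.4749204  303.83093439]
 [500.79527548  -7.22397707]]
```

View pics/crop1.png

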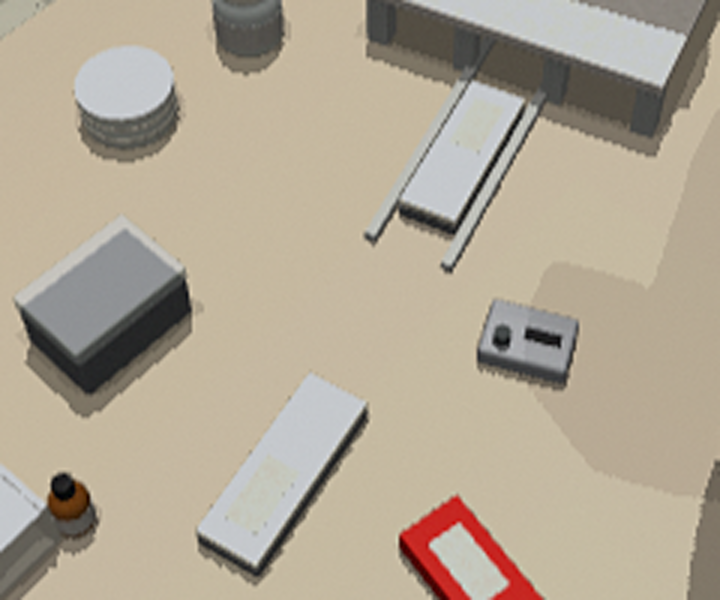

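The crop confirms it. The spare case has lid corners at crop (312,374),(367,404),(258,570),(200,535). The rail case's are (475,82),(525,100),(452,226),(400,208).

```bash
cat >> h.py <<'E'
from scipy.spatial.transform import Rotation as Ro
def rect(P):
    # corners in order, side 01 and 23 short
    c=P.mean(0); a=(P[0]+P[1]-P[2]-P[3])/2
    return c,np.degrees(np.arctan2(a[1],a[0])),np.linalg.norm(a),np.linalg.norm(P[0]-P[1]+P[3]-P[2])/2
def rel(target,yaw):
    """shift (cm) in tool axes & rz turn for tool y axis perpendicular to long axis yaw(deg); prints both"""
    s=get_state();R=Ro.from_rotvec(s["orientation"]).as_matrix();p=R.T@(np.array(target)-s["eef_pos"])/10
    tx=np.degrees(np.arctan2(R[1,0],R[0,0]));d=(yaw-tx+90)%180-90
    print("pos",s["eef_pos"].round(1),"toolx yaw",round(tx,1),"tool z",R[:,2].round(3),"shift cm",p.round(2),"rz(tool) deg",round(-d,1),"q6",s["qpos"][5].round(2),"t",s["t"],"F",s["ft_force"].round(1),"w",round(s["gripper_width"]*93,1))
E
python3 - <<'E'
from h import *
for Q in ([(312,374),(367,404),(258,570),(200,535)],[(475,82),(525,100),(452,226),(400,208)]):
    P=back("side",np.array(Q)/3+[200,150],24);print(rect(P))
E1=back("side",np.array([(372,238),(448,267)])/3+[200,150],5);E2=back("side",np.array([(472,70),(541,97)])/3+[200,150],10);m=E1.mean(0)-E2.mean(0);print(E1,E2,np.degrees(np.arctan2(m[1],m[0])))
rel([398,322,200],90)
rel([490,-20,200],90)
E
```

```text
(array([399.7213512 , 322.22047605]), np.float64(-79.70546023382346), np.float64(159.38175735191638), np.float64(52.57695983558886))
(array([489.37841007, -14.47399717]), np.float64(-75.93514014551133), np.float64(164.84738217710262), np.float64(50.38598437270796))
[[499.89615843 102.86361706]
 [429.01473334  84.01849613]] [[ 553.50242929 -109.2716517 ]
 [ 481.68215123 -123.90066441]] 104.19789474832605
pos [ 267.7 -536.4  217.7] toolx yaw 26.5 tool z [-0.001  0.002 -1.   ] shift cm [ 49.98 -70.99   1.9 ] rz(tool) deg -63.5 q6 -0.09 t 0.1 F [-0.6 -0.4 -0.3] w 93.4
pos [ 267.7 -536.4  217.7] toolx yaw 26.5 tool z [-0.001  0.002 -1.   ] shift cm [ 42.94 -36.28   1.84] rz(tool) deg -63.5 q6 -0.09 t 0.1 F [-0.6 -0.4 -0.3] w 93.4
```

```bash
python3 -m inch '[[[3.5,-4.4,0,0,0,-6,9.3],[7,-8.8,0,0,0,-12,9.3],[10.5,-13.2,0,0,0,-18,9.3],[14,-17.6,0,0,0,-24,9.3],[17.6,-22,0,0,0,-30,9.3],[21.1,-26.5,0,0,0,-36,9.3],[24.6,-30.9,0,0,0,-42,9.3],[27.6,-34.7,0,0,0,-48,9.3],[30.6,-38.5,0,0,0,-54,9.3],[33.6,-42.3,0,0,0,-60,9.3],[36.6,-46.1,0,0,0,-66,9.3],[39.3,-51.1,0,0,0,-73.8,9.3]]]'
python3 -c "
from h import *
rel([399,322,200],100.3)"
```

```text
t: 1.6
eef_pos: [391.4, 97.2, 218.4]
orientation: [2.009, 2.415, -0.0]
ft_force: [0.9, -0.3, 0.0]
gripper_width: 0.997
grip_force: 0.0
pos [391.4  97.2 218.4] toolx yaw 100.5 tool z [ 0. -0. -1.] shift cm [21.96  4.84  1.84] rz(tool) deg 0.2 q6 -0.07 t 1.6 F [ 0.9 -0.3  0. ] w 92.7
```

```bash
python3 -m inch '[[[5.5,1.2,0.5,0,0,0,9.3],[11,2.4,1,0,0,0,9.3],[16.5,3.6,1.5,0,0,0,9.3],[22,4.8,1.8,0,0,0,9.3],[22,4.8,1.8,0,0,0,9.3],[22,4.8,1.8,0,0,0,9.3]]]'
cat >> h.py <<'E'
def wcam():
    s=get_state();im=capture("wrist");c=get_calibration("wrist");M=np.array(c["mount"])
    Rw=Ro.from_rotvec(s["orientation"]).as_matrix();o=Rw@M[:3,3]+s["eef_pos"];A=Rw@M[:3,:3]
    np.savez("w.npz",o=o,A=A);return im
def wback(uv,z):
    d=np.load("w.npz");c=get_calibration("wrist");f=200/np.tan(np.radians(c["vertical_fov"]/2));uv=np.atleast_2d(np.float64(uv))
    r=np.c_[(uv[:,0]-c["cx"])/f,(uv[:,1]-c["cy"])/f,np.ones(len(uv))]@d["A"].T
    return (d["o"]+r*((z-d["o"][2])/r[:,2])[:,None])[:,:2]
E
python3 - <<'E'
from h import *
cv2.imwrite("pics/w1.png",wcam());rel([399,322,5],100.3)
E
```

```text
t: 2.35
eef_pos: [398.8, 320.5, 200.0]
orientation: [-2.012, -2.413, 0.002]
ft_force: [0.2, 0.3, -0.0]
gripper_width: 0.997
grip_force: 0.0
pos [399.1 320.1 200.4] toolx yaw 100.3 tool z [-0.    -0.001 -1.   ] shift cm [ 0.21  0.03 19.54] rz(tool) deg 0.0 q6 0.4 t 2.4 F [-0.2  0.8  0.1] w 92.8
```

View pics/w1.png

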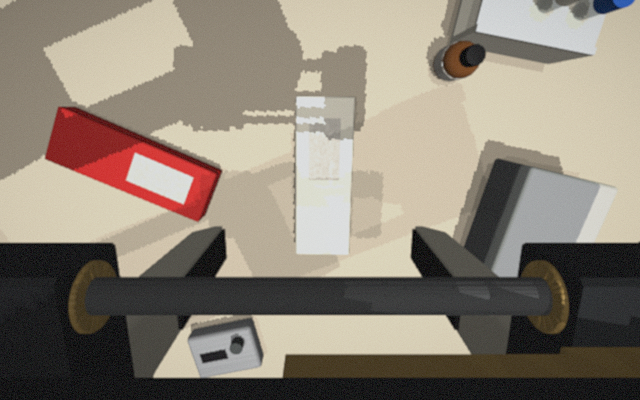

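The picture shows the spare case with lid corners (296,97),(355,97),(349,254),(296,254). The tip box is clear on the right and the red case on the left.

```bash
python3 - <<'E'
from h import *
P=wback([(296.5,97),(355,97),(349.5,254),(296.5,254)],24);c,y,l,w=rect(P);print(P.round(1),c,y,l,w)
rel([*c,5],y)
print("box near edge",wback([(470,245),(455,250)],0))
E
```

```text
[[365.  390.6]
 [418.8 400.3]
 [445.3 244.9]
 [390.9 235. ]] [404.99303177 317.68960281] 99.57751187614728 157.71659477562568 54.945358067288296
pos [399.1 320.1 200.4] toolx yaw 100.3 tool z [-0.    -0.001 -1.   ] shift cm [-0.33  0.54 19.54] rz(tool) deg 0.7 q6 0.4 t 2.4 F [-0.2  0.8  0.1] w 92.8
box near edge [[578.35761549 269.5985352 ]
 [563.65118853 260.87322763]]
```

```bash
python3 -m inch '[[[-0.3,0.5,5,0,0,0.7,9.3],[-0.3,0.5,10,0,0,0.7,9.3],[-0.3,0.5,15,0,0,0.7,9.3],[-0.3,0.5,18,0,0,0.7,9.3],[-0.3,0.5,19.5,0,0,0.7,9.3],[-0.3,0.5,19.5,0,0,0.7,7],[-0.3,0.5,19.5,0,0,0.7,5],[-0.3,0.5,19.5,0,0,0.7,4],[-0.3,0.5,19.5,0,0,0.7,4],[-0.3,0.5,19.5,0,0,0.7,4],[-0.3,0.5,19.5,0,0,0.7,4]]]' 25
python3 -c "
from h import *
rel([480,20,200],104)"
```

```text
t: 3.78
eef_pos: [405.0, 319.2, 6.5]
orientation: [2.027, 2.4, 0.001]
ft_force: [-2.8, -1.2, 6.6]
gripper_width: 0.602
grip_force: 25.0
pos [405.  319.2   6.5] toolx yaw 99.6 tool z [ 0.001  0.001 -1.   ] shift cm [-30.74   2.4  -19.36] rz(tool) deg -4.4 q6 0.4 t 3.775 F [-2.8 -1.2  6.6] w 56.0
```

```bash
python3 -m inch '[[[0,0,-3,0,0,0,4],[0,0,-8,0,0,0,4],[0,0,-14,0,0,0,4],[-5,-1,-19.4,0,0,-1,4],[-10,-2,-19.4,0,0,-2,4],[-16,-3.2,-19.4,0,0,-3,4],[-21.5,-4.4,-19.4,0,0,-4.4,4],[-27,-5.5,-19.4,0,0,-4.4,4],[-32,-6.6,-19.4,0,0,-4.4,4],[-35.2,-7.2,-19.4,0,0,-4.4,4],[-35.2,-7.2,-19.4,0,0,-4.4,4],[-35.2,-7.2,-19.4,0,0,-4.4,4]]]'
python3 - <<'E'
from h import *
cv2.imwrite("pics/w2.png",wcam());rel([490,-16,30],104)
E
```

```text
t: 5.28
eef_pos: [392.3, -39.8, 199.4]
orientation: [-1.934, -2.475, -0.0]
ft_force: [-0.1, 0.4, -2.8]
gripper_width: 0.6
grip_force: 25.0
pos [392.4 -39.5 199.4] toolx yaw 104.0 tool z [-0.  0. -1.] shift cm [-0.1  10.04 16.94] rz(tool) deg 0.0 q6 -0.48 t 5.325 F [ 1.2  0.4 -1.7] w 55.6
```

View pics/w2.png

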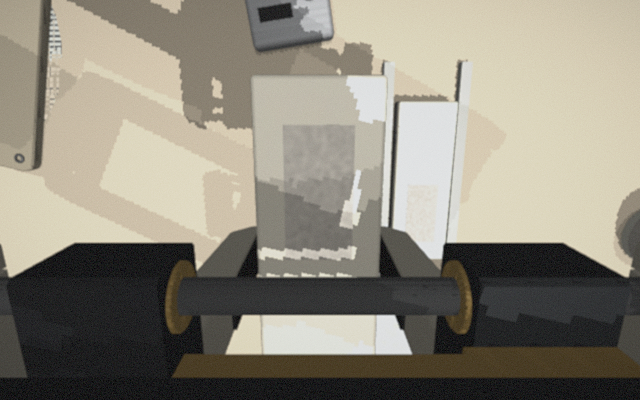

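The held case fills the middle, with its outer end at row 76, columns 252–386. The rail case is right of it, outer end at row 101 (about columns 398–459), between the rails. I'll enlarge that part.

```bash
python3 - <<'E'
import cv2
im=cv2.imread("pics/w2.png")
cv2.imwrite("pics/w2c.png",cv2.resize(im[45:275,360:500],None,fx=2.6,fy=2.6,interpolation=cv2.INTER_CUBIC))
E
```

```text
(no output)
```

View pics/w2c.png

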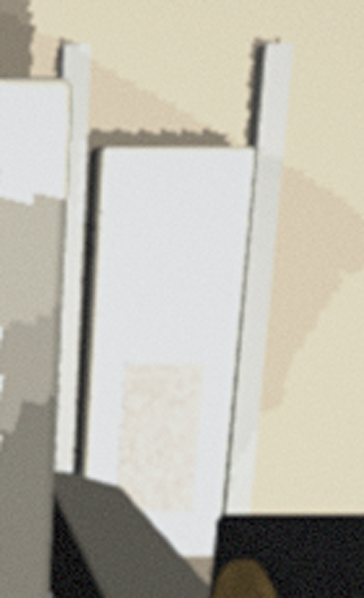

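```bash
python3 - <<'E'
from h import *
g=lambda Q,z:wback(np.array(Q)/2.6+[360-.3,45-.3],z)
C=g([(103,147),(256,148),(226,500),(85,470),(200,557)],24);print(C.round(1))
yaw=lambda a,b:np.degrees(np.arctan2(*(a-b)[::-1]))
print("edge yaws L,R",yaw(C[0],C[3]),yaw(C[1],C[2]))
r=g([(90,42),(76,470),(262,42),(292,42),(250,515)],10);print(r.round(1),"rail yaw",yaw(r[0],r[1]),yaw(r[3],r[4]))
y=np.radians(104.2);u=np.array([np.cos(y),np.sin(y)])
o=C[:2].mean(0);print("centre from outer",o-80*u,"len",(o-C[4])@u,"width",np.linalg.norm(C[0]-C[1]))
print("rail mid at start",(r[0]+r[2])/2)
# held case outer end; TCP 6.5 above base => top at z=199.4-6.5+24
s=get_state();p=s["eef_pos"]
H=wback([(252,76.5),(386,76.5)],p[2]-6+24);print("held",H.round(1),np.linalg.norm(H[0]-H[1]),"outer end ahead of TCP",(H.mean(0)-p[:2])@u,"side",(H.mean(0)-p[:2])@[u[1],-u[0]])
E
```

```text
[[448.4  47.7]
 [501.9  60.6]
 [535.2 -69.6]
 [477.6 -71.1]
 [533.  -95.1]]
edge yaws L,R 103.79654439672092 104.33786590984789
[[435.9  83. ]
 [478.1 -75.8]
 [496.7  98.1]
 [507.3 100.7]
 [553.4 -77.2]] rail yaw 104.91464573210845 104.52406613091732
centre from outer [494.78867972 -23.40769461] len 158.88117636334275 width 55.03705688851709
rail mid at start [466.28644373  90.53264005]
held [[348.   28.9]
 [399.8  41.8]] 53.386024700842135 outer end ahead of TCP 77.09405795157917 side 0.4558558798748429
```

```bash
python3 -m inch '[[[-0.6,4,0,0,0,-0.3,4],[-0.6,8,0,0,0,-0.3,4],[-0.6,10.3,2,0,0,-0.3,4],[-0.6,10.3,6,0,0,-0.3,4],[-0.6,10.3,11,0,0,-0.3,4],[-0.6,10.3,15,0,0,-0.3,4],[-0.6,10.3,16.2,0,0,-0.3,4],[-0.6,10.3,16.2,0,0,-0.3,4],[-0.6,10.3,16.2,0,0,-0.3,4]]]'
python3 - <<'E'
from h import *
rel([493.8,-20.7,30.5],104.3)
im=capture("side");cv2.imwrite("pics/s2.png",cv2.resize(im[130:270,290:450],None,fx=4,fy=4,interpolation=cv2.INTER_CUBIC))
E
```

```text
t: 6.45
eef_pos: [495.7, -21.1, 39.8]
orientation: [1.925, 2.479, 0.003]
ft_force: [-0.1, -0.2, -2.8]
gripper_width: 0.6
grip_force: 25.0
pos [495.7 -21.1  39.8] toolx yaw 104.3 tool z [ 0.003 -0.    -1.   ] shift cm [ 0.08 -0.18  0.93] rz(tool) deg 0.0 q6 -0.4 t 6.45 F [-0.1 -0.2 -2.8] w 55.8
```

View pics/s2.png

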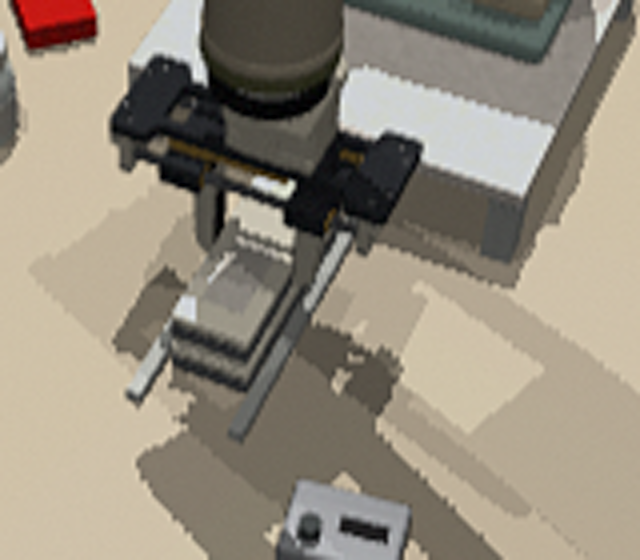

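The held case hovers over the rail case, with ends in line at crop (175–245, 330–380) and sides parallel to the rails. Lowering now.

```bash
python3 -m inch '[[[0,0,0.3,0,0,0,4],[0,-0.05,0.6,0,0,0,4],[0,-0.05,0.6,0,0,0,4],[0,-0.05,0.6,0,0,0,4]]]'
python3 - <<'E'
from h import *
rel([493.8,-20.7,30.5],104.3)
E
```

```text
t: 7.0
eef_pos: [493.3, -21.3, 31.6]
orientation: [-1.927, -2.481, 0.0]
ft_force: [0.2, 0.3, -2.5]
gripper_width: 0.6
grip_force: 25.0
pos [493.3 -21.3  31.6] toolx yaw 104.3 tool z [-0.  0. -1.] shift cm [0.05 0.06 0.11] rz(tool) deg 0.0 q6 -0.4 t 7.0 F [ 0.2  0.3 -2.5] w 55.8
```

```bash
python3 -m inch '[[[0.05,0.06,0.1,0,0,0,4],[0.05,0.06,0.2,0,0,0,4],[0.05,0.06,0.2,0,0,0,4],[0.05,0.06,0.2,0,0,0,4]]]'
python3 - <<'E'
from h import *
rel([493.8,-20.7,30.5],104.3)
E
```

```text
t: 7.5
eef_pos: [494.1, -20.6, 30.5]
orientation: [1.927, 2.481, 0.0]
ft_force: [-4.5, 1.0, 6.1]
gripper_width: 0.599
grip_force: 25.0
pos [494.1 -20.6  30.5] toolx yaw 104.3 tool z [ 0. -0. -1.] shift cm [-0.   -0.03  0.  ] rz(tool) deg 0.0 q6 -0.4 t 7.5 F [-4.5  1.   6.1] w 55.7
```

```bash
python3 -m inch '[[[0,0,0,0,0,0,6.5],[0,0,0,0,0,0,7.5],[0,0,0,0,0,0,7.5],[0,0,0.8,0,0,0,7.5],[0,0,1.6,0,0,0,7.5],[0,0,1.6,0,0,0,7.5],[0,0,1.6,0,0,0,5],[0,0,1.6,0,0,0,4.5],[0,0,1.6,0,0,0,4.5],[0,0,1.6,0,0,0,4.5],[0,0,1.6,0,0,0,4.5]]]' 20
python3 - <<'E'
from h import *
rel([493.8,-20.7,14],104.3)
E
```

```text
t: 8.88
eef_pos: [494.1, -20.7, 13.9]
orientation: [1.927, 2.481, 0.001]
ft_force: [1.0, -0.2, 1.7]
gripper_width: 0.6
grip_force: 20.0
pos [494.1 -20.7  13.9] toolx yaw 104.3 tool z [ 0.001 -0.    -1.   ] shift cm [ 0.   -0.03 -0.01] rz(tool) deg 0.0 q6 -0.4 t 8.875 F [ 1.  -0.2  1.7] w 55.8
```

```bash
python3 -m inch '[[[0,0,0,0,0,0,7],[0,0,0,0,0,0,7.5],[0,0,0,0,0,0,7.5],[0,0,-3,0,0,0,7.5],[0,0,-6.5,0,0,0,7.5],[0,0,-8,0,0,0,7.5],[5,0,-8,0,0,0,5],[10,0,-8,0,0,0,2.2],[12.5,0,-8,0,0,0,2.2],[12.5,0,-8,0,0,0,2.2],[12.5,0,-8,0,0,0,2.2]]]'
python3 - <<'E'
from h import *
rel([493.8,-20.7,14],104.3)
im=wcam();cv2.imwrite("pics/w3.png",im)
im2=capture("side");cv2.imwrite("pics/s3.png",im2)
o=np.zeros((400,800,3),np.uint8);o[:, :480]=im[:,80:560];o[:320,480:]=cv2.resize(im2[150:230,310:390],None,fx=4,fy=4,interpolation=cv2.INTER_CUBIC)
cv2.imwrite("pics/c3.png",o)
E
```

```text
t: 10.25
eef_pos: [462.9, 99.9, 93.2]
orientation: [-1.927, -2.481, 0.001]
ft_force: [0.6, 0.2, -0.9]
gripper_width: 0.321
grip_force: 0.0
pos [462.9  99.9  93.2] toolx yaw 104.3 tool z [-0.    -0.001 -1.   ] shift cm [-1.244e+01  1.000e-02  7.930e+00] rz(tool) deg 0.0 q6 -0.15 t 10.25 F [ 0.6  0.2 -0.9] w 29.9
```

View pics/c3.png

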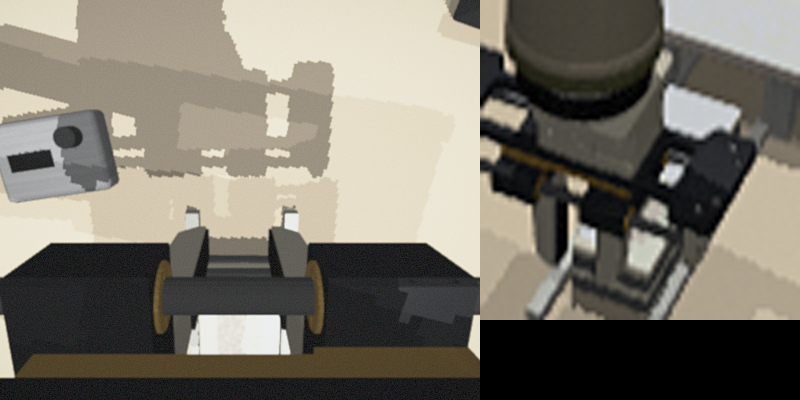

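The two cases are stacked, seen between the fingers at (240,335) in line with the rails. I'll lower the half-shut fingers behind the outer ends and start pushing.

```bash
python3 -m inch '[[[0,0,4,0,0,0,2.2],[0,0,7.5,0,0,0,2.2],[0,0,8,0,0,0,2.2],[0,0,8,0,0,0,2.2],[-0.8,0,8,0,0,0,2.2],[-1.6,0,8,0,0,0,2.2],[-2.2,0,8,0,0,0,2.2],[-2.7,0,8,0,0,0,2.2],[-3.2,0,8,0,0,0,2.2],[-3.7,0,8,0,0,0,2.2],[-4.2,0,8,0,0,0,2.2]]]'
python3 - <<'E'
from h import *
rel([513.2,-93.6,13],104.3)
E
```

```text
t: 11.72
eef_pos: [473.2, 60.1, 13.6]
orientation: [-1.927, -2.48, -0.001]
ft_force: [-0.7, 4.8, 1.5]
gripper_width: 0.237
grip_force: 2.3
pos [473.2  60.1  13.6] toolx yaw 104.3 tool z [-0.     0.001 -1.   ] shift cm [-15.89   0.07   0.04] rz(tool) deg 0.0 q6 -0.23 t 11.725 F [-0.7  4.8  1.5] w 22.0
```

```bash
python3 -m inch '[[[-0.6,0,0,0,0,0,2.2],[-1.5,0,0,0,0,0,2.2],[-2.5,0,0,0,0,0,2.2],[-3.5,0,0,0,0,0,2.2],[-4.5,0,0,0,0,0,2.2],[-5.5,0,0,0,0,0,2.2],[-6.5,0,0,0,0,0,2.2],[-7.5,0,0,0,0,0,2.2],[-8.3,0,0,0,0,0,2.2],[-8.8,0,0,0,0,0,2.2],[-9,0,0,0,0,0,2.2]]]'
python3 - <<'E'
from h import *
rel([513.2,-93.6,13],104.3)
im=capture("scene");im2=capture("side")
o=np.zeros((400,800,3),np.uint8);o[:,:400]=cv2.resize(im[170:270,250:350],None,fx=4,fy=4,interpolation=cv2.INTER_CUBIC);o[:,400:]=cv2.resize(im2[130:230,320:420],None,fx=4,fy=4,interpolation=cv2.INTER_CUBIC)
cv2.imwrite("pics/c4.png",o)
E
```

```text
t: 13.1
eef_pos: [495.6, -27.6, 13.6]
orientation: [-1.928, -2.48, -0.0]
ft_force: [-1.6, 4.3, 1.9]
gripper_width: 0.234
grip_force: 2.3
pos [495.6 -27.6  13.6] toolx yaw 104.3 tool z [-0.  0. -1.] shift cm [-6.83  0.08  0.06] rz(tool) deg -0.0 q6 -0.41 t 13.1 F [-1.6  4.3  1.9] w 21.8
```

View pics/c4.png

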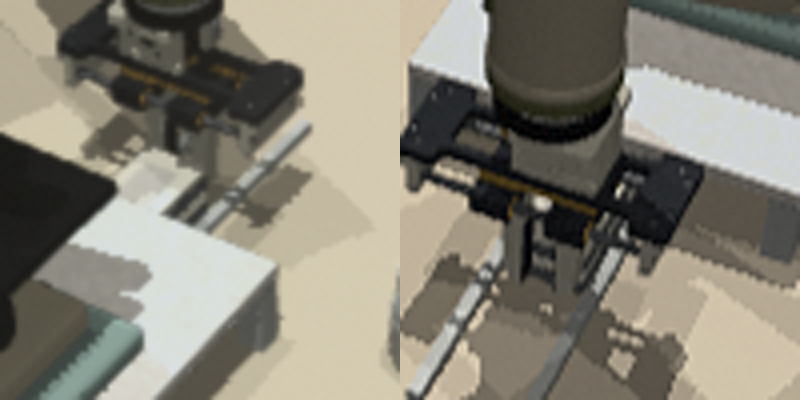

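The pile is entering the bay squarely at (165,185), with the fingers behind it. I'll continue, slowing near the stop.

```bash
python3 -m inch '[[[-0.6,0,0,0,0,0,2.2],[-1.5,0,0,0,0,0,2.2],[-2.5,0,0,0,0,0,2.2],[-3.5,0,0,0,0,0,2.2],[-4.2,0,0,0,0,0,2.2],[-4.7,0,0,0,0,0,2.2],[-5.1,0,0,0,0,0,2.2],[-5.3,0,0,0,0,0,2.2],[-5.5,0,0,0,0,0,2.2]]]'
python3 - <<'E'
from h import *
rel([513.2,-93.6,13],104.3)
E
```

```text
t: 14.32
eef_pos: [509.2, -80.7, 13.6]
orientation: [-1.927, -2.481, -0.0]
ft_force: [-1.5, 4.2, 0.7]
gripper_width: 0.236
grip_force: 2.1
pos [509.2 -80.7  13.6] toolx yaw 104.3 tool z [-0.  0. -1.] shift cm [-1.35  0.07  0.06] rz(tool) deg 0.0 q6 -0.51 t 14.325 F [-1.5  4.2  0.7] w 22.0
```

```bash
python3 -m inch '[[[-0.2,0,0,0,0,0,2.2],[-0.35,0,0,0,0,0,2.2],[-0.5,0,0,0,0,0,2.2],[-0.6,0,0,0,0,0,2.2],[-0.6,0,0,0,0,0,2.2]]]'
python3 -m inch '[[[-0.1,0,0,0,0,0,2.2],[-0.2,0,0,0,0,0,2.2],[-0.2,0,0,0,0,0,2.2]]]'
```

```text
t: 14.95
eef_pos: [510.1, -84.2, 13.6]
orientation: [-1.924, -2.479, -0.003]
ft_force: [-5.0, 15.9, 7.5]
gripper_width: 0.234
grip_force: 8.1
t: 15.32
eef_pos: [510.1, -84.3, 13.6]
orientation: [-1.922, -2.477, -0.005]
ft_force: [-7.1, 23.7, 12.7]
gripper_width: 0.236
grip_force: 13.1
```

```bash
python3 -m inch '[[[0.4,0,0,0,0,0,2.2],[1,0,0,0,0,0,2.2],[3,0,0,0,0,0,2.2],[6,0,-2,0,0,0,2.2],[10,0,-6,0,0,0,2.2],[13,0,-11,0,0,0,2.2],[13,0,-16,0,0,0,2.2],[13,-5,-16,0,0,0,2.2],[13,-11,-16,0,0,0,2.2],[13,-14,-16,0,0,0,2.2],[13,-14,-16,0,0,0,2.2]]]'
python3 - <<'E'
from h import *
rel([513.2,-93.6,13],104.3)
im=capture("scene");im2=capture("side");cv2.imwrite("pics/s5.png",im2);cv2.imwrite("pics/sc5.png",im)
o=np.zeros((480,800,3),np.uint8);o[:,:400]=cv2.resize(im[170:250,260:327],(400,480),interpolation=cv2.INTER_CUBIC);o[:,400:]=cv2.resize(im2[150:230,340:407],(400,480),interpolation=cv2.INTER_CUBIC)
cv2.imwrite("pics/c5.png",o)
E
```

```text
t: 16.7
eef_pos: [342.5, 2.9, 173.6]
orientation: [1.927, 2.479, 0.001]
ft_force: [0.7, 0.6, 0.2]
gripper_width: 0.239
grip_force: 0.0
pos [342.5   2.9 173.6] toolx yaw 104.3 tool z [ 0.002 -0.001 -1.   ] shift cm [-13.54  14.14  16.1 ] rz(tool) deg -0.0 q6 -0.39 t 16.7 F [0.7 0.6 0.2] w 22.2
```

View pics/c5.png

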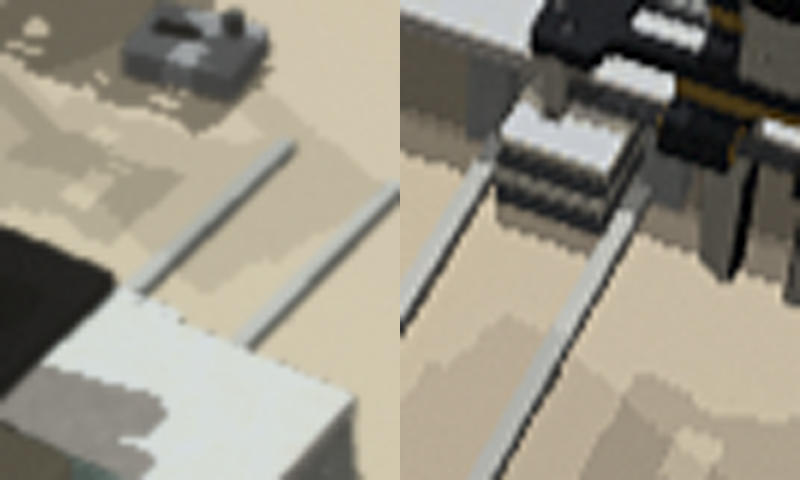

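The pile stands flush at the mouth in the side view, outer end at right-half (500–612, 137–190), both cases in line and square to the rails. Checking the depth numerically.

```bash
python3 - <<'E'
from h import *
u=np.array([-.247,.969]);s=np.array([.969,.247])
E=back("side",[(340+100/5.97,150+135/6),(340+212/5.97,150+178/6)],48)
B=back("side",np.array([(440,12),(640,75)])/3+[200,150],74)
S=back("side",np.array([(372,236),(448,265)])/3+[200,150],8)
for n,p in(("end",E),("board",B),("railstart",S)): print(n,(p@u).round(1),(p@s).round(1))
E
```

```text
end [-212.1 -209.8] [499.5 442. ]
board [-242.3 -247.6] [545.  348.8]
railstart [-23.8 -24.5] [509.8 436.6]
```

```bash
python3 -c "
from cell import *
print(hand_in())"
```

```text
the job is handed in; nothing more can be done
None
```

The spare case is stacked squarely on the rail case, and the pair has been pushed along the rails to a firm stop; I handed the job in at about 17 s. The pile did not move between 17 N and 25 N of push, and the camera puts its outer end within about 3 mm of fully home, so I take it as against the back stop; nothing else was touched.

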